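# Assemble the coffee sifter on its shaker base

### The arm

A 7-joint arm with a two-finger parallel gripper is mounted at the origin on the work surface. World frame = base frame: x ahead of the robot, y to its left, z up, the work surface at z = 0. Lengths are in mm, angles in rad, forces in N, time in s.
With the tool pointing down it reaches from about 375 to 925 mm from the base axis. Payload 3.1 kg.
Tool frame: the origin (TCP) lies midway between the tips of the shut fingers; the grasp point (between the pads) lies robot.grasp_offset behind it (robot.grasp_offset is the distance from the TCP to the grasp point, in mm); z points along the fingers, y is the direction in which the jaws open and shut (so a half turn about z gives the same grasp; the last joint's range is limited). The gripper opens to 85 mm and grips with 20 to 120 N. Pads are 22 mm wide; open, the fingers measure 114 mm over their backs; the gripper's body (76 mm by 85 mm) begins 54 mm behind the grasp point. The pads swing forward as they close: fully open they stand 13 mm farther back than shut.
Start: joints at [1.106, 0.383, 0.044, 1.598, -0.018, 1.161, -0.05], TCP at [233.129, -606.757, 231.269] pointing down, gripper open.
Joint ranges: [-2.61, 2.61], [-0.41, 2.15], [-1.48, 1.57], [0, 2.5], [-1.57, 4.71], [0.05, 1.97], [-2.85, 2.85]. Speed limits (rad/s): [2.79, 2.79, 3.14, 3.14, 3.14, 3.14, 3.14].

### API

Orientations are given as a unit quaternion [x, y, z, w].
In Python, from bench import robot gives the robot as it stands.
- The arm moves only by the shell command python3 -m creep 'ROWS' [FORCE]. ROWS is JSON, a list of rows, each a list of 7 numbers: the closure, from 0 (fully open) to 1 (shut), then the shift along the world's x, y, z in mm, then the turn, a rotation vector about the world's x, y, z in degrees. In form: [[hand, tx, ty, tz, wx, wy, wz], ...]. A call has 1 to 12 rows; each row is the pose to reach, as a shift and turn from the pose measured when the call began; what a row does not reach only later rows make up. A row lasts 1/12 s, in which the tool goes at most 41.7 mm and 7.16 degrees, less where a joint would pass 70% of its speed; a pose out of reach is approached as far as the arm can. A call with a gripper value outside its range is refused whole. The fingers move at their own pace and stop on an object; FORCE is the grip in N (left out, the last holds). Time passes only in rows, so rows that repeat a pose let the fingers close. It gives the time, the measured TCP pose, the force and the opening at its end, in the units of the state.
- robot.get_state(): the state, without advancing time (a new reading comes with each control period).
- robot.camera(name): name is "side" or "top"; returns a dict with "image" (400x640x3 uint8, red, green, blue), "camera_matrix" (3x3 intrinsics, pixels), "position" and "orientation" of the camera in the world. Camera axes: x right, y down, z forward; pixel columns grow to the right and rows downward; lengths in mm; the calibration is good to about 2 mm. A picture is of the moment at which its call begins. There is no depth.
- robot.finish_job(): hands the job in, once; it reports no verdict.
Trained networks look in the newest picture that a camera, given by its name, has taken for a name from the list of things; names that differ only in an ending like _2 or _b are one class to them, and where a whole thing is asked for, a point or a joint stands for the part that bears it (a point fixed in the world has none). Each returns a list of dicts, best first, with "confidence" (0 to 1); they miss things now and then, are a little off and sometimes report something else, mostly with a low value. They report only what shows in the picture. A call takes as long as a camera call. They do not tell look-alikes from the thing itself.
- robot.masks_of(target, camera): "mask" (400x640 bool, what is visible of it) and "bbox" ([left, top, width, height] in pixels, round what is visible of it).
The state is a dict: "time_s": time; "joint_pos": joint angles; "qd": joint speeds; "joint_efforts": joint torques, N m; "eef_pos": TCP position; "ee_rot": TCP orientation; "force": force on the tool from outside, world axes, zero at the start; "torque": the same for the moment, N m; "finger_gap": finger opening in mm.
Only numpy, scipy, OpenCV 4.12 (cv2) and the standard library are available. Lean on these libraries where they do the work, as an engineer would, in place of code of your own. Each camera call takes 0.05 s, during which the arm holds its last target. There are 200 camera calls.

### The job

Put the coffee sifter together on its round shaker base, one part at a time from the bottom up: first the catch cup with the closed floor, then the low fine sieve, then the tall coarse sieve, and last the lid with the knob. Each part must end upright and fully home on the one below. Do not tip any part over, and leave the jar, tamper, tumbler, bowl and brush where they are.

Things in the scene. Friction and masses are not known exactly. Their poses are not given: they have to be found in the camera images.
- base_seat (a point): Shaker base, fixed: grey puck 104 mm wide, 24 mm high, with a steel neck 62 mm wide up to 38 mm and on it a collar 49 mm wide, 9 mm high, its upper 5 mm tapering to 41 mm. Point: centre of the neck's top (shoulder, foot of the collar), 38 mm above the table; z up. Parts slip over collars with 2 mm play all round and rest on the shoulder, so each raises the stack by its height less 9 mm.
- cup_mid (a point): Catch cup: plain steel tube 62 mm wide, 58 mm high in all, with a closed solid floor inside and no mesh, 0.18 kg. Point: on its axis, 29 mm above its underside; z up the axis. Underside: round socket 54 mm wide, 12 mm deep. Top: collar as on the base (9 mm, part of the height); the next part slips over it, rests on the shoulder.
- fine_mid (a point): Fine sieve: steel tube 62 mm wide, the lowest of the three, 46 mm high in all, a dense wire mesh 12 mm below its rim, 0.13 kg. Point: on its axis, 23 mm above its underside; z up the axis. Underside: round socket 54 mm wide, 31 mm deep. Top: collar as on the base (9 mm, part of the height); the next part slips over it, rests on the shoulder.
- coarse_mid (a point): Coarse sieve: steel tube 62 mm wide, the tallest, 76 mm high in all, a grid of 3 by 3 thick bars 12 mm below its rim, 0.2 kg. Point: on its axis, 38 mm above its underside; z up the axis. Underside: round socket 54 mm wide, 61 mm deep. Top: collar as on the base (9 mm, part of the height); the next part slips over it, rests on the shoulder.
- cap_mid (a point): Lid: steel disc 62 mm wide, 18 mm high, with a black knob in the middle up to 48 mm in all (knob 24 mm wide from 26 to 46 mm, narrower below), 0.14 kg. Point: on its axis, 24 mm above its underside; z up the axis. Underside: round socket 54 mm wide, 12 mm deep.
- jar_mid (a point): Bystander, leave alone: small brown glass jar with a black cap, 44 mm across, 66 mm high; the point is its centre, 33 mm up.
- tamper_mid (a point): Bystander, leave alone: dark wooden tamper standing on its 48 mm foot, 60 mm high; the point is on its axis 30 mm up.
- tumbler_mid (a point): Bystander, leave alone: small clear glass tumbler, 48 mm across, 55 mm high; the point is on its axis 28 mm up.
- bowl_mid (a point): Bystander, leave alone: white china tasting bowl, 84 mm across, 45 mm high; the point is on its axis 23 mm up.
- brush_mid (a point): Bystander, leave alone: hand brush 150 mm long, lying flat along its x axis; the point is near its middle, 10 mm up.
There are look-alikes about, which are no part of the job. What is shaped like the part that bears cup_mid but blue or green is not meant.

How it is judged:
By the outcome, as a careful person would: the job done as asked, in the order asked, and still so for the second after the job is handed in, with the robot touching nothing.
It also fails if it takes over 120 s, if anything falls off the work surface, if the arm or the gripper's body presses on something with over 40 N, if the wrist force passes 120 N, or if a joint passes its speed limit or range.

## Working session

There is one attempt and no reset: what is moved stays moved. The work goes in short steps, Python scripts to look and compute and a shell command to move; the robot and the scene stay as the last step left them, time stands still between calls to the robot, and variables do not carry over. Pictures are saved under pics/ and viewed, about 12 in all and at most 16, crops included, and the job is handed in when it is done.

```bash
mkdir -p pics; cat > h.py <<'E'
from bench import robot
import numpy as np, cv2
from scipy.spatial.transform import Rotation as R
def shot(c,name=None):
    d=robot.camera(c)
    if name: cv2.imwrite(f'pics/{name}.png',d['image'][:,:,::-1])
    return d
def ray(d,u,v):
    K=np.array(d['camera_matrix']); r=R.from_quat(d['orientation']).as_matrix()@np.linalg.inv(K)@[u,v,1]
    return np.array(d['position']),r
def at_z(d,u,v,z):
    p,r=ray(d,u,v); return p+r*(z-p[2])/r[2]
def proj(d,P):
    K=np.array(d['camera_matrix']); q=K@(R.from_quat(d['orientation']).as_matrix().T@(np.array(P,float)-d['position'])); return q[:2]/q[2]
E
python3 - <<'E'
from h import *
print(robot.grasp_offset, robot.get_state())
for c in('top','side'):
    d=shot(c,c+'1'); print(c,d['position'],d['orientation'],d['camera_matrix'])
    for n in 'base_seat cup_mid fine_mid coarse_mid cap_mid jar_mid tamper_mid tumbler_mid bowl_mid brush_mid'.split():
        for m in robot.masks_of(n,c):
            b=m['bbox']; print(n,round(m['confidence'],2),b,at_z(d,b[0]+b[2]/2,b[1]+b[3]/2,40).round())
E
```

```text
18.700000000000003 {'time_s': 0.0, 'joint_pos': array([ 1.10614576,  0.38384004,  0.04381297,  1.59960428, -0.01790344,
        1.16116787, -0.04991898]), 'qd': array([-0.00017804, -0.00031542,  0.00094113,  0.00071306, -0.00044168,
       -0.00124022,  0.00018663]), 'joint_efforts': array([ 5.52639995e-04, -4.33459282e+01,  1.02467872e+00, -2.49514210e+01,
        1.05416402e-02,  1.11323548e-02, -1.11396341e-05]), 'eef_pos': array([ 232.80729305, -605.86201045,  229.86951408]), 'ee_rot': array([ 9.83216697e-01,  1.82436840e-01, -3.03530922e-04, -1.27817086e-03]), 'force': array([ 0.45811232, -1.10502958,  0.21530817]), 'torque': array([-0.02830653, -0.02754525,  0.00190589]), 'finger_gap': 85.4141407915314}
top [364.07965316 -37.47003756 903.46351964] [ 0.74172998 -0.66315182  0.06646791 -0.07515532] [[378.87283706   0.         314.61434541]
 [  0.         378.87283706 201.4308752 ]
 [  0.           0.           1.        ]]
base_seat 0.84 [243.7, 144.5, 45.5, 45.0] [609. 106.  40.]
cup_mid 0.96 [404.3, 234.2, 29.9, 31.7] [ 453. -265.   40.]
cup_mid 0.95 [392.2, 284.7, 34.5, 32.6] 
[... 1268 characters left out ...]
 [297.8, 167.5, 23.5, 29.8] [595. -86.  40.]
coarse_mid 0.89 [234.9, 297.5, 44.2, 62.2] [505. 304.  40.]
coarse_mid 0.71 [256.3, 182.0, 19.4, 33.6] [659.   8.  40.]
cap_mid 0.85 [326.1, 215.0, 24.7, 34.0] [468.  44.  40.]
cap_mid 0.19 [350.9, 169.3, 22.1, 31.6] [ 477. -124.   40.]
jar_mid 0.89 [353.3, 169.8, 20.8, 30.5] [ 473. -126.   40.]
tamper_mid 0.83 [301.6, 252.2, 28.0, 35.8] [469. 155.  40.]
tamper_mid 0.61 [297.1, 170.3, 23.3, 27.5] [594. -80.  40.]
tumbler_mid 0.8 [257.7, 185.1, 17.9, 28.9] [656.   9.  40.]
bowl_mid 0.67 [299.7, 124.3, 27.6, 24.0] [ 675. -283.   40.]
brush_mid 0.91 [137.6, 270.3, 53.8, 69.2] [675. 327.  40.]
brush_mid 0.69 [322.6, 215.8, 29.0, 32.2] [471.  45.  40.]
```

View pics/top1.png

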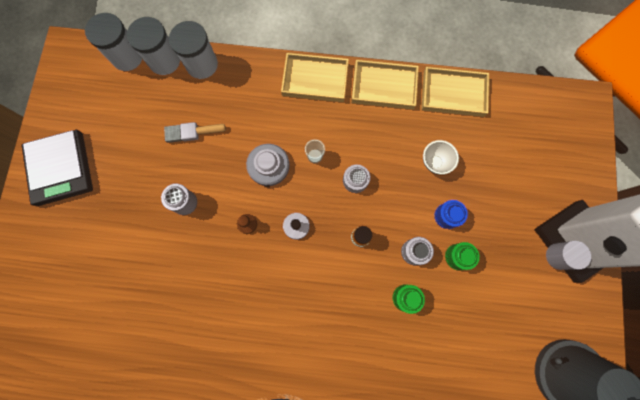

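View pics/side1.png

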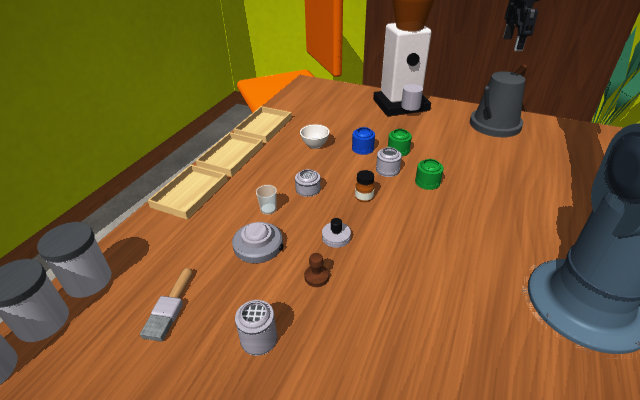

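The top view shows the grey cup at px (419,250), with look-alikes in blue at (451,214) and green at (463,256) and (409,299). The fine sieve is at (357,178), the coarse sieve at (177,198), the lid at (296,226) and the base at (268,165). The side view agrees: cup (389,161), fine (308,181), coarse (257,326), lid (336,233), base (258,241). Next I'll fit the positions from both views by colour segmentation.

```bash
cat >> h.py <<'E'
from scipy.optimize import least_squares
prof={'cup':[(31,0),(31,49),(24.5,49),(24.5,53),(20.5,58)],'fine':[(31,0),(31,37),(24.5,37),(24.5,41),(20.5,46)],
'coarse':[(31,0),(31,67),(24.5,67),(24.5,71),(20.5,76)],'cap':[(31,0),(31,18),(12,26),(12,46),(10,48)],'base':[(52,0),(52,24),(31,24),(31,38),(24.5,38),(20.5,47)]}
def hull(d,n,x,y,z=0):
    t=np.linspace(0,2*np.pi,48)
    return np.array([proj(d,(x+r*np.cos(a),y+r*np.sin(a),h+z)) for r,h in prof[n] for a in t])
def bb(p): return np.r_[p.min(0),p.max(0)]
def seg(d,u,v,w=45,smax=80):
    im=d['image'].astype(int); s=(im.max(2)-im.min(2))*255/np.maximum(im.max(2),1)
    m=((s<smax)|(im.max(2)<45)).astype(np.uint8)
    m=cv2.morphologyEx(m,cv2.MORPH_OPEN,np.ones((2,2),np.uint8))
    k,l,st,c=cv2.connectedComponentsWithStats(m)
    b=l[v-4:v+5,u-4:u+5].ravel(); b=b[b>0]; i=np.bincount(b).argmax()
    x,y,ww,hh,_=st[i]; return np.array([x-.5,y-.5,x+ww-.5,y+hh-.5])
def fit(n,obs,z=0,x0=(500,0)):
    f=lambda p: np.concatenate([bb(hull(d,n,*p,z))-b for d,b in obs])
    r=least_squares(f,x0,loss='soft_l1'); return r.x,r.fun
E
cat > m.py <<'E'
from h import *
T,S=shot('top'),shot('side')
seeds={'cup':((419,250),(389,161)),'fine':((357,178),(308,181)),'coarse':((177,198),(257,326)),'cap':((296,226),(336,233)),'base':((268,165),(258,241))}
tiles=[]
ims=[T['image'].copy(),S['image'].copy()]
for n,(a,b) in seeds.items():
    o=[(T,seg(T,*a)),(S,seg(S,*b))]
    P,r=fit(n,o); print(n,P.round(1),r.round(1), [fit(n,[k])[0].round(1) for k in o])
    row=[]
    for (d,bx),(u,v) in zip(o,(a,b)):
        h=cv2.convexHull(hull(d,n,*P).astype(np.float32))[:,0]
        s=5;c=np.ascontiguousarray(cv2.resize(d['image'][v-39:v+39,u-39:u+39] if False else cv2.getRectSubPix(d['image'],(78,78),(float(u),float(v))),None,fx=3.8,fy=3.8,interpolation=cv2.INTER_CUBIC))
        cv2.polylines(c,[((h-[u-39,v-39]+.5)*3.8).astype(int)],True,(255,0,255),1); row.append(c[:,:,::-1])
    tiles.append(cv2.resize(np.vstack(row),(160,320)))
cv2.imwrite('pics/fit.png',np.hstack(tiles))
E
python3 m.py
```

```text
cup [ 450.9 -265.5] [-0.8 -0.4 -0.2  0.2  0.3 -1.1  0.2 -1.1] [array([ 450.8, -266.6]), array([ 450.1, -260.5])]
fine [ 608.1 -110. ] [-0.7 -0.7 -0.4  0.2  0.5 -0.7  0.3 -0.9] [array([ 607.6, -111.3]), array([ 607.5, -106.6])]
coarse [507.9 299.3] [-1.3 -0.7 -0.7 -0.   0.1 -0.9  0.7 -0.2] [array([507.2, 296.8]), array([508. , 300.4])]
cap [480.   21.3] [-0.9 -0.6 -0.5  0.3  0.2 -1.   0.4 -0.8] [array([479.8,  19.5]), array([479.5,  23.9])]
base [622.5 107.4] [-1.6 -1.5  0.1  0.2  0.3 -2.3  0.5  0.2] [array([621.2, 105.3]), array([622.2, 109.4])]
```

View pics/fit.png

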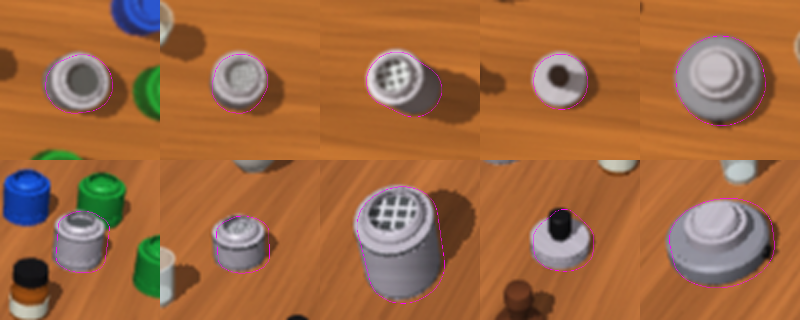

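The fits agree between views to 2–5 mm with a common bias. I chose the grey cup at px (419,250) because it has a closed floor, no mesh, and isn't blue or green; the crop confirms this. I'll approach it with the jaws on the 45° diagonal, clear of the look-alikes.

```bash
python3 -m creep '[[0,218,341,-90,0,0,-66],[0,218,341,-90,0,0,-66],[0,218,341,-90,0,0,-66],[0,218,341,-90,0,0,-66],[0,218,341,-90,0,0,-66],[0,218,341,-90,0,0,-66],[0,218,341,-90,0,0,-66],[0,218,341,-90,0,0,-66],[0,218,341,-90,0,0,-66],[0,218,341,-90,0,0,-66],[0,218,341,-90,0,0,-66],[0,218,341,-90,0,0,-66]]' 40
```

```text
time_s: 2.2
eef_pos: [454.4, -258.6, 140.3]
ee_rot: [0.926, -0.377, -0.001, -0.002]
force: [0.5, 0.6, -0.9]
finger_gap: 85.3
```

```bash
python3 -m creep '[[0,-3,-6,-50,0,0,0],[0,-3,-6,-50,0,0,0],[0,-3,-6,-50,0,0,0],[0,-3,-6,-50,0,0,0]]'; python3 - <<'E'
from h import *
t=[]
for c in('top','side'):
    d=shot(c); s=robot.get_state(); p=s['eef_pos'];print(s['time_s'],p.round(1))
    Rm=R.from_quat(s['ee_rot']).as_matrix()
    u,v=proj(d,[450.9,-265.5,40]).round()
    im=d['image'].copy(); 
    for off in (-42.7,42.7): # tips if open, 13 back
        q=proj(d,p+Rm@[0,off,-13]); cv2.circle(im,tuple(int(x) for x in q.round()),1,(255,0,255),-1)
    t.append(cv2.resize(cv2.getRectSubPix(im,(90,90),(float(u),float(v))),(390,390),interpolation=cv2.INTER_CUBIC))
cv2.imwrite('pics/a.png',np.hstack(t)[:,:,::-1])
E
```

```text
time_s: 2.53
eef_pos: [450.5, -265.4, 90.3]
ee_rot: [0.926, -0.378, -0.001, -0.002]
force: [-0.2, -0.2, 0.9]
finger_gap: 85.5
2.5833 [ 451.6 -266.    91.4]
2.6333 [ 452.2 -266.1   91.9]
```

View pics/a.png

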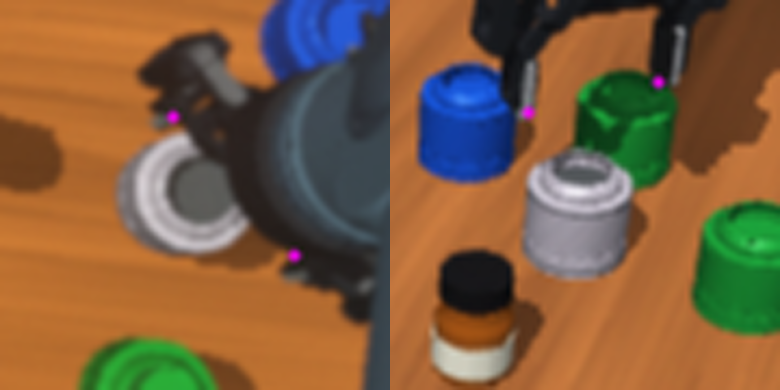

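The view shows open tips at the upper left and lower right of the cup rim, within a few mm of prediction and straddling only the grey cup. Descending and gripping.

```bash
python3 -m creep '[[0,0,0,-40,0,0,0],[0,0,0,-75,0,0,0],[0,0,0,-84,0,0,0],[0,0,0,-84,0,0,0],[0.5,0,0,-84,0,0,0],[0.5,0,0,-84,0,0,0],[0.5,0,0,-84,0,0,0],[0.5,0,0,-84,0,0,0],[0.5,0,0,-84,0,0,0],[0.5,0,0,-84,0,0,0]]' 40
```

```text
time_s: 3.47
eef_pos: [454.5, -267.3, 10.6]
ee_rot: [0.926, -0.378, 0.003, -0.001]
force: [-0.4, 1.4, 7.6]
finger_gap: 62.3
```

```bash
python3 -m creep '[[0.5,0,0,40,0,0,0],[0.5,0,0,80,0,0,0],[0.5,0,0,100,0,0,0],[0.5,0,0,100,0,0,0]]'; python3 -m creep '[[0.5,40,90,5,0,0,0],[0.5,80,180,5,0,0,0],[0.5,110,250,5,0,0,0],[0.5,130,300,5,0,0,0],[0.5,150,340,5,0,0,0],[0.5,160,360,5,0,0,0],[0.5,168,370,5,0,0,0],[0.5,168,374,5,0,0,0],[0.5,168,374,5,0,0,0],[0.5,168,374,5,0,0,0],[0.5,168,374,5,0,0,0],[0.5,168,374,5,0,0,0]]'
cat > chk.py <<'E'
from h import *
import sys
n=sys.argv[1]; zo=float(sys.argv[2]); name=sys.argv[3]; zc=float(sys.argv[4]) if len(sys.argv)>4 else 80
t=[]
for c in('top','side'):
    d=shot(c); s=robot.get_state(); p=s['eef_pos'];print(s['time_s'],p.round(1))
    im=d['image'].copy(); u,v=proj(d,[622.5,107.4,zc])
    k=6;w=(65,65)
    big=cv2.resize(cv2.getRectSubPix(im,(66,80),(float(u),float(v))),(396,480),interpolation=cv2.INTER_CUBIC)
    f=lambda P:((P-[u-32.5,v-39.5]+.5)*k-3).astype(int)
    h=cv2.convexHull(hull(d,n,p[0],p[1],p[2]-zo).astype(np.float32))[:,0]
    cv2.polylines(big,[f(h)],True,(255,0,255),1)
    h=cv2.convexHull(hull(d,'base',622.5,107.4).astype(np.float32))[:,0]
    cv2.polylines(big,[f(h)],True,(0,255,0),1)
    t.append(big)
cv2.imwrite(f'pics/{name}.png',np.hstack(t)[:,:,::-1])
E
python3 chk.py cup 8 b
```

```text
time_s: 3.8
eef_pos: [459.3, -269.9, 117.2]
ee_rot: [0.926, -0.378, 0.01, -0.001]
force: [1.8, -1.0, -0.4]
finger_gap: 61.6
time_s: 4.8
eef_pos: [626.7, 109.0, 121.5]
ee_rot: [0.927, -0.375, 0.009, -0.002]
force: [-0.4, -1.0, -1.1]
finger_gap: 61.4
4.85 [626.3 105.3 121.2]
4.9 [626.2 103.  121.1]
```

View pics/b.png

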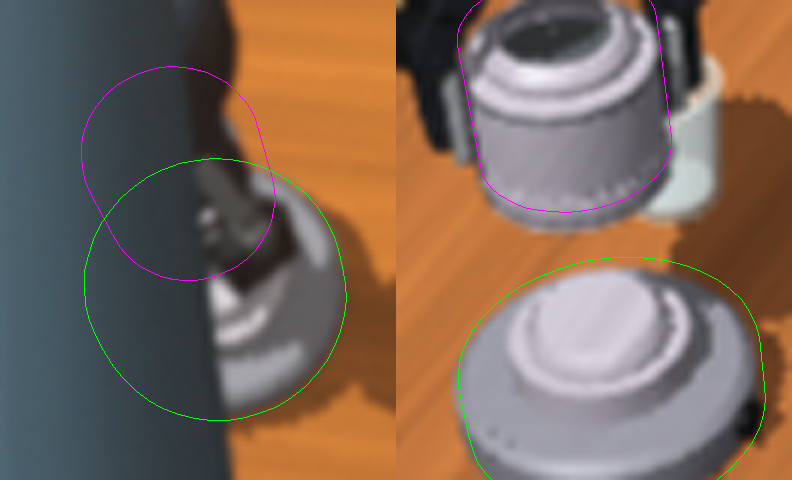

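The side view shows the cup upright at crop (570,110), up and left of the collar at (590,320). Both overlays are about 1.3 px off in the same direction, so the relative position holds. I'll correct xy and a 1° tilt and descend partway.

```bash
python3 -m creep '[[0.5,-3,5,-25,0,1,0],[0.5,-3,5,-45,0,1,0],[0.5,-3,5,-50,0,1,0],[0.5,-3,5,-50,0,1,0],[0.5,-3,5,-50,0,1,0]]'; python3 chk.py cup 10.6 c 60
```

```text
time_s: 5.32
eef_pos: [623.0, 106.0, 71.1]
ee_rot: [0.925, -0.379, 0.001, 0.004]
force: [0.0, 0.8, -0.8]
finger_gap: 61.8
5.3667 [624.  106.6  72.1]
5.4167 [624.5 107.2  72.7]
```

View pics/c.png

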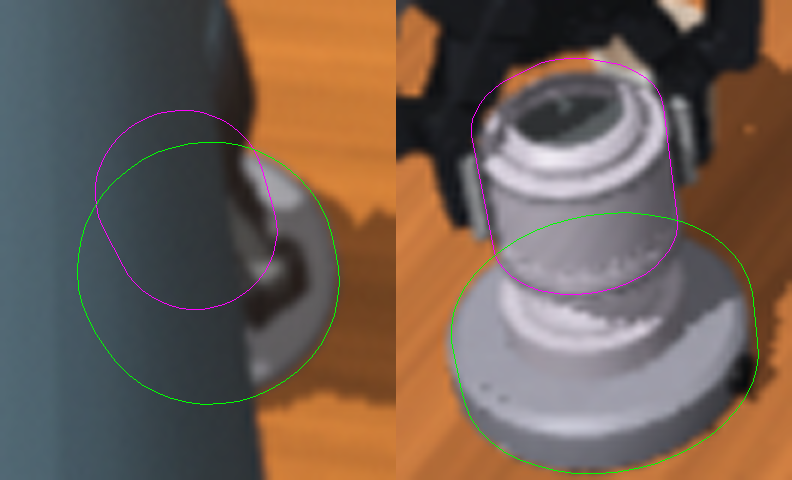

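The side view shows the cup's bottom at crop (586,280), right over the collar and neck at (591,330). I'll lower gently and watch the force.

```bash
python3 -m creep '[[0.5,0,0,-8,0,0,0],[0.5,0,0,-14,0,0,0],[0.5,0,0,-18,0,0,0],[0.5,0,0,-21,0,0,0],[0.5,0,0,-24,0,0,0],[0.5,0,0,-24,0,0,0],[0.5,0,0,-24,0,0,0]]'
```

```text
time_s: 6.0
eef_pos: [625.0, 107.1, 49.0]
ee_rot: [0.925, -0.379, 0.003, 0.003]
force: [0.1, -1.2, 1.2]
finger_gap: 61.7
```

```bash
python3 -m creep '[[0.5,0,0,-1,0,0,0],[0.5,0,0,-2,0,0,0],[0.5,0,0,-2,0,0,0]]'; python3 -m creep '[[0,0,0,0,0,0,0],[0,0,0,0,0,0,0],[0,0,0,0,0,0,0],[0,0,0,0,0,0,0],[0,0,0,0,0,0,0]]';  python3 -m creep '[[0,0,0,30,0,0,0],[0,0,0,60,0,0,0],[0,0,0,100,0,0,0],[0,0,0,110,0,0,0]]'
```

```text
time_s: 6.25
eef_pos: [625.1, 106.9, 48.9]
ee_rot: [0.925, -0.379, 0.003, 0.003]
force: [-4.0, -1.6, 8.9]
finger_gap: 61.3
time_s: 6.67
eef_pos: [624.9, 107.1, 48.5]
ee_rot: [0.925, -0.379, 0.003, 0.003]
force: [0.3, -0.1, 0.2]
finger_gap: 85.3
time_s: 7.0
eef_pos: [628.9, 108.2, 165.1]
ee_rot: [0.925, -0.379, 0.007, 0.0]
force: [1.0, 0.6, 0.7]
finger_gap: 85.5
```

```bash
python3 -m creep '[[0,-3,-40,0,0,0,0],[0,-6,-80,0,0,0,0],[0,-9,-120,-10,0,0,0],[0,-14,-160,-40,0,0,0],[0,-16,-195,-70,0,0,0],[0,-18,-212,-80,0,0,0],[0,-18,-218,-80,0,0,0],[0,-18,-218,-80,0,0,0],[0,-18,-218,-80,0,0,0]]'; python3 - <<'E'
from h import *
s=robot.get_state(); p=s['eef_pos'];print(s['time_s'],p.round(1),s['ee_rot'].round(4))
t=[]
for c,(X,n,z) in (('side',((608.1,-110,0),'fine',0)),('side',((622.5,107.4,38),'cup',38)),('top',((622.5,107.4,38),'cup',38))):
    d=shot(c); u,v=proj(d,np.array(X)+[0,0,30])
    big=cv2.resize(cv2.getRectSubPix(d['image'],(65,80),(float(u),float(v))),(260,320),interpolation=cv2.INTER_CUBIC)
    h=cv2.convexHull(hull(d,n,X[0],X[1],z).astype(np.float32))[:,0]
    cv2.polylines(big,[((h-[u-32,v-39.5])*4+1.5).astype(int)],True,(255,0,255),1); t.append(big)
cv2.imwrite('pics/d.png',np.hstack(t)[:,:,::-1])
E
```

```text
time_s: 7.75
eef_pos: [611.6, -109.2, 85.4]
ee_rot: [0.925, -0.379, 0.007, -0.0]
force: [0.2, 0.7, 0.0]
finger_gap: 85.5
7.75 [ 611.6 -109.2   85.4] [ 9.252e-01 -3.793e-01  7.300e-03 -3.000e-04]
```

View pics/d.png

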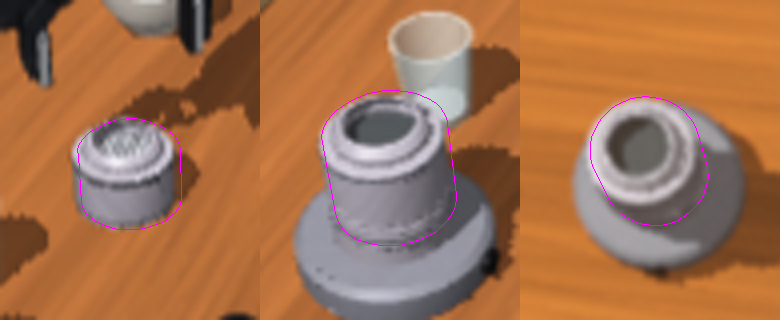

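The cup sits upright on the base, concentric with the neck in both views (crop px (390,165) and (650,155)). The fine sieve is undisturbed at (127,180). Now gripping the fine sieve.

```bash
python3 -m creep '[[0,0,-2,-40,0,0.8,0],[0,0,-2,-70,0,0.8,0],[0,0,-2,-80,0,0.8,0],[0,0,-2,-80,0,0.8,0],[0.5,0,-2,-80,0,0.8,0],[0.5,0,-2,-80,0,0.8,0],[0.5,0,-2,-80,0,0.8,0],[0.5,0,-2,-80,0,0.8,0],[0.5,0,-2,-80,0,0.8,0],[0.5,0,-2,-80,0,0.8,0]]' 40;python3 -m creep '[[0.5,0,0,0,0,0,0]]'; python3 -m creep '[[0.5,0,0,40,0,0,0],[0.5,0,0,80,0,0,0],[0.5,0,0,120,0,0,0],[0.5,0,0,150,0,0,0],[0.5,0,0,150,0,0,0]]'
```

```text
time_s: 8.73
eef_pos: [615.2, -108.7, 9.2]
ee_rot: [0.926, -0.377, 0.004, 0.001]
force: [0.9, 0.1, 5.8]
finger_gap: 59.7
time_s: 8.82
eef_pos: [615.7, -108.8, 10.1]
ee_rot: [0.926, -0.377, 0.005, 0.001]
force: [-0.4, 0.3, -2.6]
finger_gap: 59.9
time_s: 9.23
eef_pos: [621.2, -109.7, 168.8]
ee_rot: [0.926, -0.377, 0.012, -0.001]
force: [2.6, 0.2, -0.6]
finger_gap: 59.8
```

```bash
python3 -m creep '[[0.5,0,40,0,0,1.3,0],[0.5,1,80,0,0.4,1.3,0],[0.5,2,120,0,0.4,1.3,0],[0.5,3,160,0,0.4,1.3,0],[0.5,4,195,-15,0.4,1.3,0],[0.5,4,212,-30,0.4,1.3,0],[0.5,4,217,-40,0.4,1.3,0],[0.5,4,217,-40,0.4,1.3,0],[0.5,4,217,-40,0.4,1.3,0]]'; python3 chk.py fine 9.7 e 105
```

```text
time_s: 9.98
eef_pos: [624.1, 105.1, 127.1]
ee_rot: [0.926, -0.378, -0.001, 0.002]
force: [1.0, -1.0, -1.7]
finger_gap: 59.6
10.0333 [625.3 104.  128.2]
10.0833 [626.  103.6 129. ]
```

View pics/e.png

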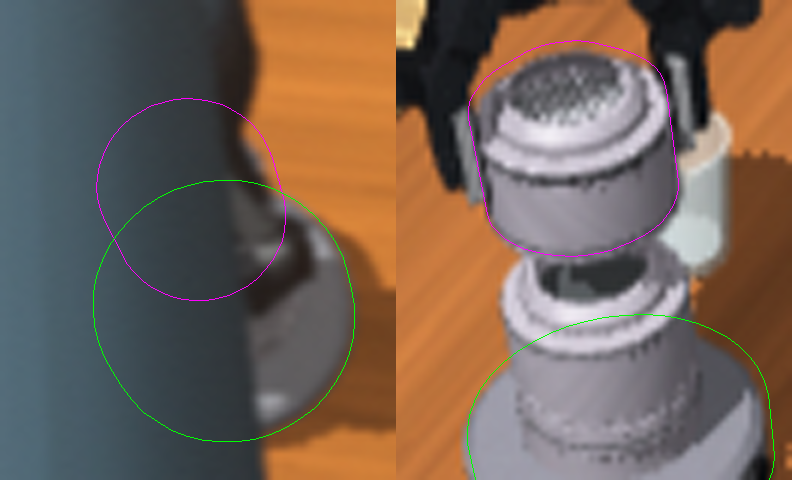

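The side view shows the sieve upright at crop (580,190), a touch left of the cup's collar at (596,290). I'll nudge by (-2,+3) and lower.

```bash
python3 -m creep '[[0.5,-1,2,-8,0,0,0],[0.5,-2,3,-14,0,0,0],[0.5,-2,3,-18,0,0,0],[0.5,-2,3,-22,0,0,0],[0.5,-2,3,-26,0,0,0],[0.5,-2,3,-29,0,0,0],[0.5,-2,3,-31,0,0,0],[0.5,-2,3,-31,0,0,0]]'
```

```text
time_s: 10.75
eef_pos: [623.6, 106.7, 97.3]
ee_rot: [0.925, -0.379, 0.001, 0.001]
force: [-0.1, 0.6, -2.5]
finger_gap: 59.7
```

```bash
python3 -m creep '[[0.5,0,0,-1,0,0,0],[0.5,0,0,-2,0,0,0],[0.5,0,0,-3,0,0,0],[0.5,0,0,-3,0,0,0]]'; python3 -m creep '[[0,0,0,0,0,0,0],[0,0,0,0,0,0,0],[0,0,0,0,0,0,0],[0,0,0,0,0,0,0],[0,0,0,0,0,0,0]]';  python3 -m creep '[[0,0,0,30,0,0,0],[0,0,0,60,0,0,0],[0,0,0,85,0,0,0],[0,0,0,85,0,0,0]]'
```

```text
time_s: 11.08
eef_pos: [624.1, 106.8, 96.2]
ee_rot: [0.925, -0.379, 0.001, 0.001]
force: [-3.2, -0.0, 5.0]
finger_gap: 60.0
time_s: 11.5
eef_pos: [624.1, 106.8, 96.0]
ee_rot: [0.925, -0.379, 0.001, 0.001]
force: [0.1, 0.2, -0.8]
finger_gap: 85.3
time_s: 11.83
eef_pos: [628.5, 107.9, 187.8]
ee_rot: [0.925, -0.38, 0.006, -0.002]
force: [2.2, 0.3, 0.6]
finger_gap: 85.2
```

```bash
python3 -m creep '[[0,-20,33,0,0,0,0],[0,-40,65,0,0,0,0],[0,-60,97,-20,0,0,0],[0,-80,130,-40,0,0,0],[0,-97,160,-60,0,0.5,0],[0,-112,180,-70,0,0.5,0],[0,-118,190,-70,0,0.5,0],[0,-118,190,-70,0,0.5,0],[0,-118,190,-70,0,0.5,0],[0,-118,190,-70,0,0.5,0]]'; python3 - <<'E'
from h import *
t=[]
for c,(X,n,z) in (('side',((508,299.3,0),'coarse',0)),('top',((508,299.3,0),'coarse',0)),('side',((623.5,107.4,87),'fine',87))):
    d=shot(c); u,v=proj(d,np.array(X)+[0,0,30])
    big=cv2.resize(cv2.getRectSubPix(d['image'],(65,80),(float(u),float(v))),(260,320),interpolation=cv2.INTER_CUBIC)
    h=cv2.convexHull(hull(d,n,X[0],X[1],z).astype(np.float32))[:,0]
    cv2.polylines(big,[((h-[u-32,v-39.5])*4+1.5).astype(int)],True,(255,0,255),1); t.append(big)
cv2.imwrite('pics/f.png',np.hstack(t)[:,:,::-1])
s=robot.get_state(); p=s['eef_pos'];print(s['time_s'],p.round(1),s['ee_rot'].round(4))
E
```

```text
time_s: 12.67
eef_pos: [511.3, 296.9, 117.9]
ee_rot: [0.925, -0.38, 0.002, -0.0]
force: [0.8, -0.6, 0.4]
finger_gap: 85.5
12.8167 [512.4 295.6 118.4] [ 0.9244 -0.3815  0.0023 -0.001 ]
```

View pics/f.png

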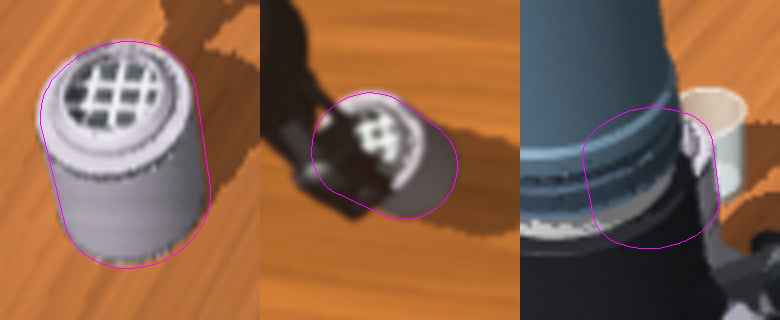

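The coarse sieve stands as fitted (side crop (120,150)), with its 3×3 bars visible. The stack is hidden by the arm here. Gripping.

```bash
python3 -m creep '[[0,-2,2,-35,0,0,0],[0,-2,2,-70,0,0,0],[0,-2,2,-95,0,0,0],[0,-2,2,-102,0,0,0],[0,-2,2,-102,0,0,0],[0.5,-2,2,-102,0,0,0],[0.5,-2,2,-102,0,0,0],[0.5,-2,2,-102,0,0,0],[0.5,-2,2,-102,0,0,0],[0.5,-2,2,-102,0,0,0],[0.5,-2,2,-102,0,0,0],[0.5,-2,2,-102,0,0,0]]' 40; python3 -m creep '[[0.5,0,0,40,0,0,0],[0.5,0,0,80,0,0,0],[0.5,0,0,120,0,0,0],[0.5,0,0,160,0,0,0],[0.5,0,0,190,0,0,0],[0.5,0,0,190,0,0,0]]'
```

```text
time_s: 13.82
eef_pos: [512.9, 298.4, 19.0]
ee_rot: [0.924, -0.382, 0.004, -0.003]
force: [0.3, -1.6, 7.2]
finger_gap: 60.8
time_s: 14.32
eef_pos: [517.1, 301.2, 217.3]
ee_rot: [0.924, -0.382, 0.008, -0.01]
force: [1.4, 1.2, -0.9]
finger_gap: 60.8
```

```bash
python3 -m creep '[[0.5,18,-33,0,0,0,0],[0.5,36,-66,0,-0.7,1.3,0],[0.5,54,-98,0,-0.7,1.3,0],[0.5,72,-130,0,-0.7,1.3,0],[0.5,89,-162,-10,-0.7,1.3,0],[0.5,101,-184,-20,-0.7,1.3,0],[0.5,107,-194,-32,-0.7,1.3,0],[0.5,107,-194,-36,-0.7,1.3,0],[0.5,107,-194,-36,-0.7,1.3,0],[0.5,107,-194,-36,-0.7,1.3,0]]'; python3 chk.py coarse 19 g 150;  python3 -c "
from h import *; print(robot.get_state()['ee_rot'])"
```

```text
time_s: 15.15
eef_pos: [622.7, 109.2, 180.1]
ee_rot: [0.925, -0.381, -0.002, 0.001]
force: [0.2, 1.0, -2.0]
finger_gap: 61.0
15.2 [623.2 109.9 180.9]
15.25 [623.6 110.  181.4]
[ 9.24989144e-01 -3.79992210e-01 -9.72574121e-04 -2.40656237e-04]
```

View pics/g.png

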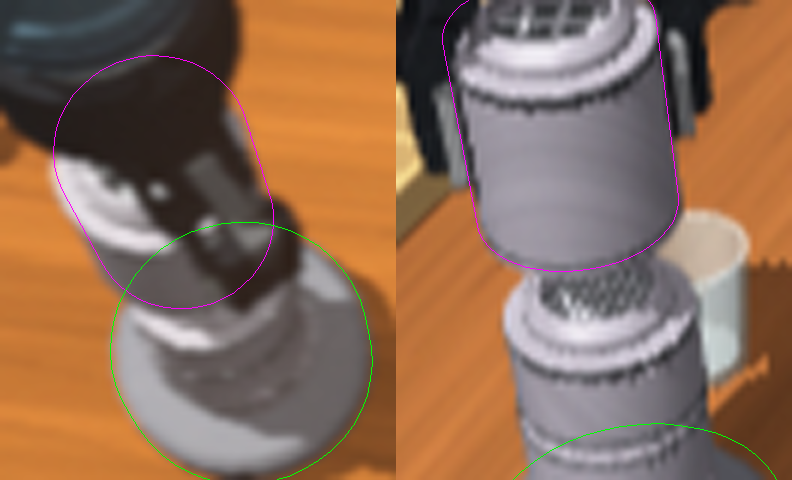

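The side view shows the coarse sieve upright at crop (570,150), about 3 mm left of being in line with the collar at (601,290). I'll correct by (-2,-2.5) and lower.

```bash
python3 -m creep '[[0.5,-1,-1,-8,0,0,0],[0.5,-2,-2.5,-15,0,0,0],[0.5,-2,-2.5,-20,0,0,0],[0.5,-2,-2.5,-25,0,0,0],[0.5,-2,-2.5,-29,0,0,0],[0.5,-2,-2.5,-33,0,0,0],[0.5,-2,-2.5,-36,0,0,0],[0.5,-2,-2.5,-38,0,0,0],[0.5,-2,-2.5,-38,0,0,0]]'
```

```text
time_s: 16.0
eef_pos: [622.0, 107.4, 143.5]
ee_rot: [0.925, -0.38, -0.001, -0.0]
force: [-0.2, 0.0, -2.2]
finger_gap: 60.8
```

```bash
python3 -m creep '[[0.5,0,0,-1,0,0,0],[0.5,0,0,-2,0,0,0],[0.5,0,0,-3,0,0,0],[0.5,0,0,-3,0,0,0]]'; python3 -m creep '[[0,0,0,0,0,0,0],[0,0,0,0,0,0,0],[0,0,0,0,0,0,0],[0,0,0,0,0,0,0],[0,0,0,0,0,0,0]]';  python3 -m creep '[[0,0,0,30,0,0,0],[0,0,0,60,0,0,0],[0,0,0,95,0,0,0],[0,0,0,100,0,0,0]]'
```

```text
time_s: 16.33
eef_pos: [622.8, 107.3, 143.1]
ee_rot: [0.925, -0.38, -0.0, -0.001]
force: [-3.7, -0.3, 7.2]
finger_gap: 60.8
time_s: 16.75
eef_pos: [622.7, 107.4, 142.8]
ee_rot: [0.925, -0.38, -0.001, -0.001]
force: [0.2, 1.1, -0.2]
finger_gap: 85.3
time_s: 17.08
eef_pos: [626.8, 107.6, 249.8]
ee_rot: [0.925, -0.38, 0.004, -0.004]
force: [1.5, 0.8, 1.7]
finger_gap: 85.3
```

```bash
python3 -m creep '[[0,-33,-20,0,0,0,0],[0,-66,-40,0,0,0,0],[0,-95,-58,-25,0,0,0],[0,-120,-73,-55,0,0,0],[0,-135,-82,-90,0,0,0],[0,-145,-87,-125,0,0.2,0],[0,-145,-87,-155,0,0.2,0],[0,-145,-87,-165,0,0.2,0],[0,-145,-87,-165,0,0.2,0],[0,-145,-87,-165,0,0.2,0]]'; python3 - <<'E'
from h import *
t=[]
for c,(X,n,z) in (('side',((480,21.3,0),'cap',0)),('top',((480,21.3,0),'cap',0)),('side',((623.5,107.4,124),'coarse',124))):
    d=shot(c); u,v=proj(d,np.array(X)+[0,0,30])
    big=cv2.resize(cv2.getRectSubPix(d['image'],(65,80),(float(u),float(v))),(260,320),interpolation=cv2.INTER_CUBIC)
    h=cv2.convexHull(hull(d,n,X[0],X[1],z).astype(np.float32))[:,0]
    cv2.polylines(big,[((h-[u-32,v-39.5])*4+1.5).astype(int)],True,(255,0,255),1); t.append(big)
cv2.imwrite('pics/i.png',np.hstack(t)[:,:,::-1])
s=robot.get_state(); p=s['eef_pos'];print(s['time_s'],p.round(1),s['ee_rot'].round(4))
E
```

```text
time_s: 17.92
eef_pos: [482.8, 20.7, 85.3]
ee_rot: [0.925, -0.38, 0.003, -0.004]
force: [0.4, -0.0, 1.3]
finger_gap: 85.3
18.0667 [484.4  21.1  86.8] [ 0.9249 -0.3801  0.0045 -0.0051]
```

View pics/i.png

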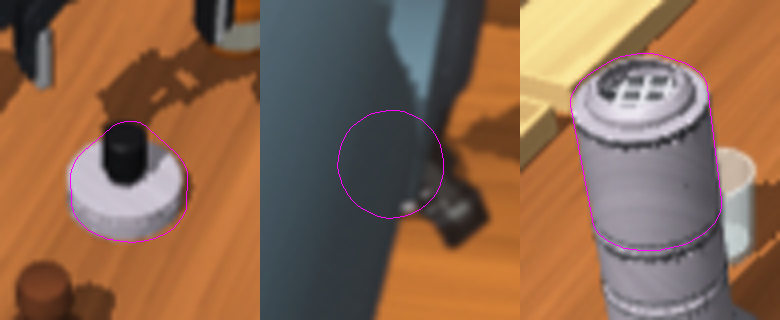

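The coarse sieve is fully home: only a thin seam shows at crop (650,245) and the overlay matches. The lid is untouched at (127,190). Gripping the knob.

```bash
python3 -m creep '[[0,-2.5,-0.5,-30,-0.3,0.7,0],[0,-2.5,-0.5,-55,-0.3,0.7,0],[0,-2.5,-0.5,-68,-0.3,0.7,0],[0,-2.5,-0.5,-68,-0.3,0.7,0],[0.85,-2.5,-0.5,-68,-0.3,0.7,0],[0.85,-2.5,-0.5,-68,-0.3,0.7,0],[0.85,-2.5,-0.5,-68,-0.3,0.7,0],[0.85,-2.5,-0.5,-68,-0.3,0.7,0],[0.85,-2.5,-0.5,-68,-0.3,0.7,0],[0.85,-2.5,-0.5,-68,-0.3,0.7,0],[0.85,-2.5,-0.5,-68,-0.3,0.7,0],[0.85,-2.5,-0.5,-68,-0.3,0.7,0]]' 40
```

```text
time_s: 19.07
eef_pos: [482.7, 20.7, 19.9]
ee_rot: [0.925, -0.38, 0.0, -0.001]
force: [-1.4, -0.1, 5.2]
finger_gap: 22.5
```

```bash
python3 -m creep '[[0.85,0,0,0,0,0,0],[0.85,0,0,0,0,0,0]]'; python3 -m creep '[[0.85,0,0,40,0,0,0],[0.85,0,0,80,0,0,0],[0.85,0,0,120,0,0,0],[0.85,0,0,160,0,0,0],[0.85,0,0,200,0,0,0],[0.85,0,0,225,0,0,0],[0.85,0,0,225,0,0,0]]'
```

```text
time_s: 19.23
eef_pos: [482.9, 20.8, 20.2]
ee_rot: [0.925, -0.38, 0.001, -0.001]
force: [-0.1, 0.2, -1.4]
finger_gap: 22.3
time_s: 19.82
eef_pos: [487.2, 21.1, 251.5]
ee_rot: [0.925, -0.38, 0.005, -0.005]
force: [0.6, -0.1, -1.7]
finger_gap: 22.8
```

```bash
python3 -m creep '[[0.85,30,19,0,0,0,0],[0.85,60,38,0,-0.3,0.7,0],[0.85,90,57,0,-0.3,0.7,0],[0.85,115,72,0,-0.3,0.7,0],[0.85,130,82,0,-0.3,0.7,0],[0.85,136,86,0,-0.3,0.7,0],[0.85,136,86,-6,-0.3,0.7,0],[0.85,136,86,-6,-0.3,0.7,0],[0.85,136,86,-6,-0.3,0.7,0]]'; python3 chk.py cap 20 j 225;  python3 -c "
from h import *; print(robot.get_state()['ee_rot'])"
```

```text
time_s: 20.57
eef_pos: [621.2, 105.1, 244.0]
ee_rot: [0.924, -0.381, -0.001, 0.001]
force: [-0.6, -0.1, -1.2]
finger_gap: 22.9
20.6167 [621.6 105.1 244.8]
20.6667 [622.  105.4 245.3]
[ 9.24431622e-01 -3.81347555e-01  1.87778810e-04 -4.28278398e-04]
```

View pics/j.png

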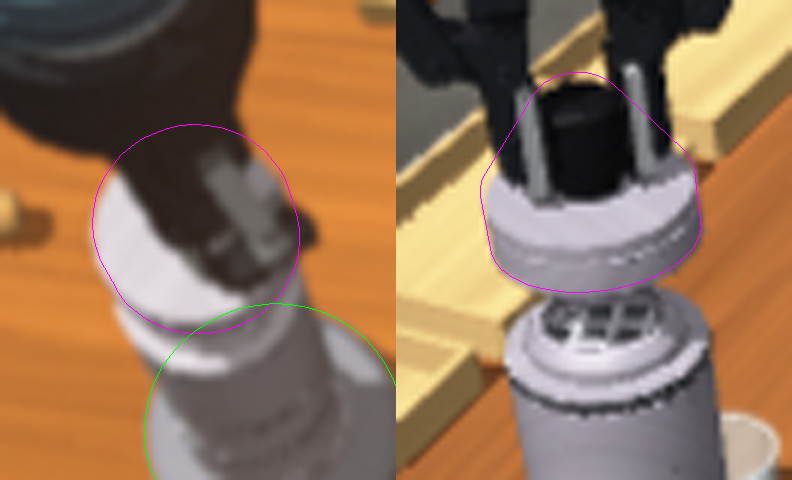

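The lid is level at crop (595,230), in line with the coarse collar at (606,330) to about 1 mm once perspective is allowed for. Lowering.

```bash
python3 -m creep '[[0.85,0,1,-8,0,0,0],[0.85,0,1,-14,0,0,0],[0.85,0,1,-19,0,0,0],[0.85,0,1,-23,0,0,0],[0.85,0,1,-27,0,0,0],[0.85,0,1,-30,0,0,0],[0.85,0,1,-32,0,0,0],[0.85,0,1,-34,0,0,0],[0.85,0,1,-34,0,0,0]]'
```

```text
time_s: 21.42
eef_pos: [622.2, 106.4, 211.3]
ee_rot: [0.924, -0.381, 0.0, -0.0]
force: [0.8, 0.3, -1.2]
finger_gap: 22.5
```

```bash
python3 -m creep '[[0.85,0,0,-1,0,0,0],[0.85,0,0,-2,0,0,0],[0.85,0,0,-3,0,0,0],[0.85,0,0,-3,0,0,0]]'; python3 -m creep '[[0,0,0,0,0,0,0],[0,0,0,0,0,0,0],[0,0,0,0,0,0,0],[0,0,0,0,0,0,0],[0,0,0,0,0,0,0],[0,0,0,0,0,0,0],[0,0,0,0,0,0,0]]';  python3 -m creep '[[0,0,0,30,0,0,0],[0,0,0,60,0,0,0],[0,0,0,85,0,0,0],[0,0,0,85,0,0,0]]'; python3 -m creep '[[0,-30,-30,0,0,0,0],[0,-60,-60,0,0,0,0],[0,-85,-85,0,0,0,0],[0,-110,-110,0,0,0,0],[0,-130,-130,0,0,0,0],[0,-130,-130,0,0,0,0],[0,-130,-130,0,0,0,0]]'
python3 - <<'E'
from h import *
t=[]
for c in('side','top'):
    d=shot(c); u,v=proj(d,[623,107,120])
    big=cv2.resize(cv2.getRectSubPix(d['image'],(98,120),(float(u),float(v))),(392,480),interpolation=cv2.INTER_CUBIC)
    for n,z in(('cap',191),('coarse',124),('fine',87),('cup',38)):
        h=cv2.convexHull(hull(d,n,623.5,107.4,z).astype(np.float32))[:,0]
        if n=='cap': cv2.polylines(big,[((h-[u-48.5,v-59.5])*4+1.5).astype(int)],True,(255,0,255),1)
    t.append(big)
cv2.imwrite('pics/k.png',np.hstack(t)[:,:,::-1])
E
```

```text
time_s: 21.75
eef_pos: [623.3, 106.3, 211.0]
ee_rot: [0.924, -0.381, 0.001, -0.001]
force: [-2.8, -1.3, 7.0]
finger_gap: 22.7
time_s: 22.33
eef_pos: [623.2, 106.3, 210.7]
ee_rot: [0.924, -0.381, 0.001, -0.001]
force: [-0.3, 0.5, -0.7]
finger_gap: 85.7
time_s: 22.67
eef_pos: [626.9, 106.4, 302.5]
ee_rot: [0.924, -0.382, 0.006, -0.005]
force: [0.5, 0.5, 0.6]
finger_gap: 85.3
time_s: 23.25
eef_pos: [495.9, -25.3, 302.4]
ee_rot: [0.924, -0.383, 0.006, -0.006]
force: [1.3, 0.6, 0.0]
finger_gap: 85.6
```

View pics/k.png

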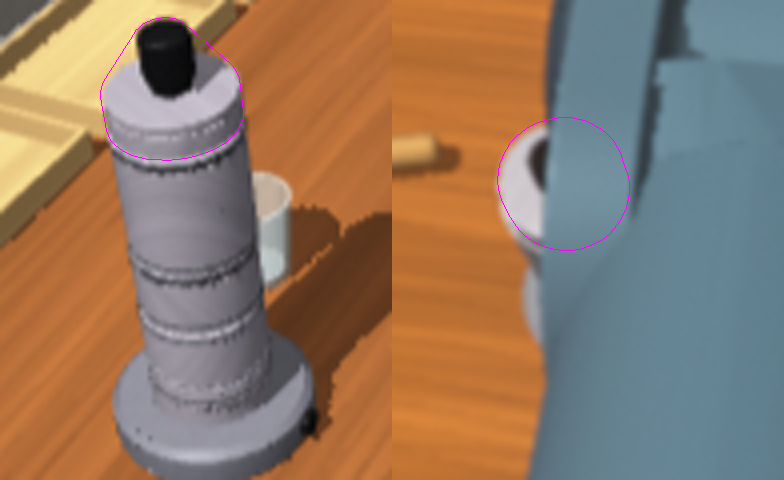

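The stack is straight, with equally thin seams at side-crop y≈160, 270, 330 and 385. The lid's outline matches its fully-home height, and the gripper is clear.

```bash
python3 -c "
from h import *
d=shot('side','end'); print([ (n,[m['bbox'] for m in robot.masks_of(n,'side')][:1]) for n in ('jar_mid','tamper_mid','tumbler_mid','bowl_mid','brush_mid')])
print(robot.finish_job())"
```

```text
[('jar_mid', [[355.6, 169.2, 18.6, 31.0]]), ('tamper_mid', [[306.2, 253.8, 22.2, 32.3]]), ('tumbler_mid', [[269.5, 186.0, 6.2, 29.9]]), ('bowl_mid', [[297.4, 125.5, 28.5, 24.6]]), ('brush_mid', [[136.3, 268.2, 57.4, 72.0]])]
the job is handed in; nothing more can be done
None
```

The sifter is assembled on the base in the order asked: grey cup, fine sieve, coarse sieve, then the lid. I handed the job in at about 23 s of the 120 s.

- **Seating:** each part came down within about 1 mm of its fully-home height and was then pressed lightly, with 5–9 N measured. In the last side view the stack is straight, with thin, even seams and the lid's outline at its fully-home height. The arm covered most of the stack in the last top view, so that check rests on the side camera.
- **Bystanders:** the jar, tamper, bowl and brush are where they were, to within the detector's error of a few pixels. The tumbler is partly hidden by the stack, so only its visible edge could be compared, and that edge fits its old place.
- **Disagreements:** the two cameras differed by 2–6 mm at the start. The first base position was also slightly off, because a black knob on the base was counted as part of its outline. I allowed for both when placing the parts.
- **Grip:** the measured opening was 60–62 mm on the 62 mm tubes and 22–23 mm on the 24 mm knob. Nothing slipped.

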